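# Snap the overcap onto a refilled mist bottle and lift it by the cap

## Robot

A 7-joint arm with a two-finger parallel gripper is mounted at the origin on a cart in front of the work surface, level with it; the furniture and walls round the work are solid. World frame = base frame: x ahead of the robot, y to its left, z up, the work surface at z = 0. Lengths are in m, angles in rad, forces in N, time in s.
With the tool pointing down it reaches from about 0.4 to 0.925 m from the base axis. Payload 5.6 kg.
Tool frame: the origin (TCP) lies at the very end of the fingers, on their centre line; the grasp point (between the pads) lies arm.grip_point_offset behind it (arm.grip_point_offset is the distance from the TCP to the grasp point, in m); z points along the fingers, x is the direction in which the jaws open and shut, and the axes are right-handed (so a half turn about z gives the same grasp; the last joint's range is limited). The gripper opens to 85 mm and grips with 20 to 120 N. Pads are 22 mm wide; open, the fingers measure 114 mm over their backs; the gripper's body (76 mm by 85 mm) begins 54 mm behind the grasp point. The pads swing forward as they close: fully open they stand 13 mm farther back than shut.
Start: joints at [-1.322, 0.468, -0.012, 1.603, 0.006, 1.071, -0.056], TCP at [0.187, 0.623, 0.231] pointing down, gripper open.
Joint ranges: [-2.53, 2.53], [-0.31, 2.02], [-1.57, 1.55], [0.28, 2.44], [-1.29, 4.43], [0.15, 1.84], [-2.92, 2.92]. Speed limits (rad/s): [2.57, 2.57, 3.14, 3.14, 3.14, 3.14, 3.14].

## Interface

Orientations are given as a unit quaternion [x, y, z, w].
In Python, from station import arm gives the robot as it stands. The module is installed in compiled form; this text tells all that it offers.
- The arm moves only by the tool send_rows, never from a script. Its argument "motion" is a list of rows, each an object of numbers: "dx", "dy", "dz": the shift along the world's x, y, z in units of 0.2 m (1.0 is 0.2 m); "turn": the turn about the world's z in units of pi/4 rad (1.0 is pi/4 rad); "gripper": the closure, from -1 (fully open) to 1 (shut). In form: [{"dx": .., "dy": .., "dz": .., "turn": .., "gripper": ..}, ...]. A call has 1 to 20 rows; each row is the pose to reach, as a shift and turn from the pose measured when the call began; what a row does not reach only later rows make up. A row lasts 1/10 s, in which the tool goes at most 50 mm and 8.59 degrees, less where a joint would pass 70% of its speed; a pose out of reach is approached as far as the arm can. A call with a number of a shift or a turn outside -1 to 1 is refused whole. A call with a gripper value outside its range is refused whole. The fingers move at their own pace and stop on an object; the grip force is fixed at half the most. Time passes only in rows, so rows that repeat a pose let the fingers close. It gives the time, the measured TCP pose, the force and the opening at its end, in the units of the state.
- arm.get_obs(): the state, without advancing time (a new reading comes with each control period).
- arm.grab_frame(name): name is "scene" or "top" or "wrist"; returns the picture (420x560x3 uint8, blue, green, red); there is no depth.
- arm.camera_model(name): a dict with "fov_y" (degrees; the focal length in pixels is half the picture's height over the tangent of half this angle, whatever the lens; pixels are square), "cx", "cy" (the principal point, pixels), "xyz" and "rotation" of the camera in the world. Camera axes: x right, y up, looking along -z (the intrinsics and any distortion apply to the point x, -y, -z); pixel columns grow to the right and rows downward; lengths in m; the calibration is good to about 2 mm. A picture is of the moment at which its call begins: read the wrist's pose just before it. camera_model takes no time and is no camera call; for the wrist camera it gives the pose at the moment of the call.
- arm.finish_job(): hands the job in, once; it reports no verdict.
The state is a dict: "t": time; "joints": joint angles; "joint_velocities": joint speeds; "effort": joint torques, N m; "ee_pos": TCP position; "orientation": TCP orientation; "ft_force": force on the tool from outside, world axes, zero at the start; "torque": the same for the moment, N m; "width": finger opening in m.
Only numpy, scipy, OpenCV 4.12 (cv2) and the standard library are available. Lean on these libraries where they do the work, as an engineer would, in place of code of your own. Each camera call takes 0.05 s, during which the arm holds its last target. There are 200 camera calls.

## Task

The refilled mist bottle on the worktop still lacks its overcap: take it out of the basket (the tall, straight-sided, flat-topped cap; leave everything else in the basket), set it over the spray head and press it straight down until it clicks past the lugs of the collar, then keep pressing firmly for about a second after the click, with the bottle standing on the worktop, so that it is fully home. Now prove the snap: lift the bottle by its cap alone until it hangs upright several centimetres clear of the worktop, and finish while still holding it up there, at rest. Do not tip the bottle over or push the cup, the jar and the dropper bottle about.

Things in the scene. Friction and masses are not known exactly. Their poses are not given: they have to be found in the camera images.
- bottle: mist bottle, loose, upright, 0.14 to 0.23 kg. White body 50 mm across, shoulder from 92 mm up to a flat ledge 42 mm across at height 110 mm; black collar 25 mm across from there to 129 mm, with 4 rounded sprung snap lugs 90 degrees apart (31 mm across them, their middle at 120 mm); black spray head 17 mm across, up to 148 mm. Origin: centre of its underside, z up.
- seat (a point): centre of the bottle's ledge, 110 mm above its underside; the overcap's rim stands on it when home. The cap meets the lugs with its rim 12 mm above the ledge; 10 to 12 N push it over them; the force drops with the rim about 7 mm above the ledge, the cap snaps down and stops hard on the ledge. Pulling it off takes about as much.
- overcap: the bottle's overcap: black plain cylinder 37 mm across, 46 mm tall, flat top, thin raised ring 7.5 mm above its rim; open below (bore 32 mm wide, 43 mm deep; inner snap lip 27.4 mm wide, 2.5 to 5 mm above the rim); 20 g. Stands mouth down in the basket. Origin: centre of its rim (underside), z towards the closed top.
- screw_cap: another cap, to be left in the basket: black, ribbed, low and wide, 45 mm across, 22 mm tall. Origin at the centre of its underside.
- slim_cap: another cap, to be left in the basket: black, slim and tapered, 23 mm across, 54 mm tall. Origin at the centre of its underside.
- dome_cap: another cap, to be left in the basket: black, round-domed, 33 mm across, 33 mm tall. Origin at the centre of its underside.
- clip: pink hair clip lying in the middle of the basket, 12 x 62 x 17 mm, its length along the basket's y. Origin at the centre of its underside.
- basket: white basket, does not move: 177 mm (its x) by 238 mm (its y), 78 mm tall; inner floor 132 by 192 mm, 4 mm above the worktop, upright walls. The four caps stand in its quarters, 31 to 41 mm (x) and 38 to 51 mm (y) from the middle, any cap in any quarter; fingers have room on both sides of a cap along the basket's y. Origin: centre of its underside.
- cup: white plastic measuring cup, 64 mm across, 61 mm tall, standing by; origin at the centre of its underside.
- jar: black and white cream jar with lid, 72 mm across, 86 mm tall, standing by; origin at the centre of its underside.
- serum: amber dropper bottle with black bulb, 34 mm across, 102 mm tall, standing by; origin at the centre of its underside.
Things that resemble listed ones, but are neither listed nor needed, are in the scene too. What is shaped like the overcap but blue is not meant.

How it is judged:
By the outcome, as a careful person would: the job done as asked, in the order asked, and still so for the second after the job is handed in, while the arm keeps its last pose, push and grip.
It also fails if it takes over 51 s, if anything falls off the work surface, if the arm or the gripper's body presses on something with over 40 N, if the wrist force passes 120 N, or if a joint passes its speed limit or range.

## Working session

There is one attempt and no reset: what is moved stays moved. The work goes in short steps, Python scripts to look and compute and a tool call to move; the robot and the scene stay as the last step left them, time stands still between calls to the robot, and variables do not carry over. Pictures are saved under pics/ and viewed, about 8 in all and at most 12, crops included, and the job is handed in when it is done.

Besides the shell and the picture viewer there is one more tool, called after "Emit:" as name([rows], argument=value, ...), one row to a line, values as JSON. send_rows: Moves the arm, as the interface text tells. Its arguments: {"type":"object","properties":{"motion":{"type":"array","items":{"type":"object","properties":{"dx":{"type":"number"},"dy":{"type":"number"},"dz":{"type":"number"},"turn":{"type":"number"},"gripper":{"type":"number"}}}}},"required":["motion"]}

```bash
mkdir -p pics
cat > h.py <<'E'
import numpy as np, cv2
from station import arm
def ray(m,u,v):
    f=210/np.tan(np.radians(m["fov_y"])/2)
    R=np.array(m["rotation"],float)
    if R.shape!=(3,3):
        from scipy.spatial.transform import Rotation as Q
        R=Q.from_quat(R).as_matrix()
    d=R@np.array([(u-m["cx"])/f,-(v-m["cy"])/f,-1]); return np.array(m["xyz"]),d
def plane(m,u,v,z):
    o,d=ray(m,u,v); return (o+d*(z-o[2])/d[2]).round(4)
def proj(m,p):
    f=210/np.tan(np.radians(m["fov_y"])/2)
    c=np.array(m["rotation"]).T@(np.array(p)-np.array(m["xyz"]))
    return (m["cx"]+f*c[0]/-c[2], m["cy"]-f*c[1]/-c[2])
E
python3 - <<'E'
from h import *
print(arm.get_obs(),arm.grip_point_offset)
a=[]
for n in("scene","top","wrist"):
    m=arm.camera_model(n); print(n,m); im=arm.grab_frame(n); cv2.imwrite(f"pics/{n}0.png",im)
E
```

```text
{'t': 0.0, 'joints': array([-1.32197484,  0.4683694 , -0.01162973,  1.60369649,  0.0060071 ,
        1.07139973, -0.05631143]), 'joint_velocities': array([ 0.00134866,  0.00063419,  0.00071697, -0.00212768, -0.00012149,
        0.00084459,  0.00101813]), 'effort': array([ 4.67879909e-04, -5.32383120e+01,  2.17928836e-02, -2.51302636e+01,
        1.14948268e-02,  7.83648138e-03,  1.71784183e-05]), 'ee_pos': array([0.18688506, 0.62193128, 0.23031324]), 'orientation': array([ 8.02415621e-01,  5.96764884e-01, -6.99613762e-04,  5.96108748e-04]), 'ft_force': array([-0.39183663,  0.20113754, -0.18525351]), 'torque': array([0.05478585, 0.03605253, 0.03460927]), 'width': 0.08566685030804956} 0.0187
scene {'fov_y': 50.11166119778309, 'cx': 276.4582541894368, 'cy': 209.6512538422317, 'xyz': array([ 0.06542872, -0.57501696,  0.76406445]), 'rotation': array([ 0.41340992, -0.12163326, -0.26145324,  0.86367806])}
top {'fov_y': 54.58835875678194, 'cx': 284.4845075222003, 'cy': 212.50247548606578, 'xyz': array([0.36603656, 0.10375574, 1.01374822]), 'rotation': array([ 0.06097855, -0.0501886 , -0.70112047,  0.70865564])}
wrist {'fov_y': 64.56953050491305, 'cx': 275.3250494728616, 'cy': 209.92712581284863, 'xyz': array([0.12199067, 0.64359154, 0.37254182]), 'rotation': array([-0.10992539, -0.08060249,  0.59113211,  0.79497326])}
```

View pics/top0.png

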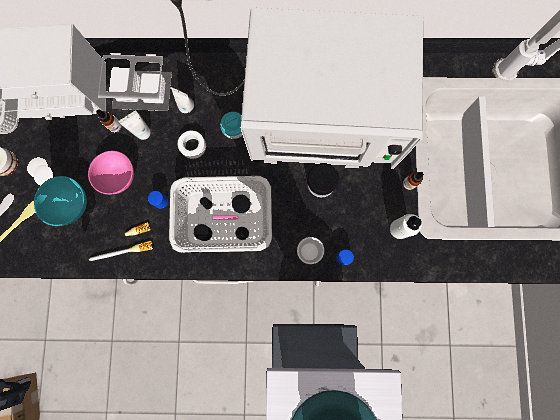

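View pics/scene0.png

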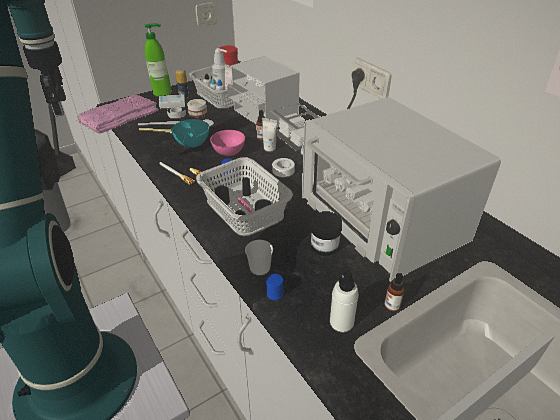

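```bash
sed -i 's/^def proj/def R_(m):\n    from scipy.spatial.transform import Rotation as Q\n    return Q.from_quat(m["rotation"]).as_matrix()\ndef proj/; s/np.array(m\["rotation"\]).T@/R_(m).T@/' h.py
python3 - <<'E'
from h import *
m=arm.camera_model("top")
t=cv2.imread("pics/top0.png"); s=cv2.imread("pics/scene0.png")
c=[cv2.resize(t[165:265,160:280],(480,400),interpolation=3),cv2.resize(t[165:265,380:430],(200,400),interpolation=3)]
d=[cv2.resize(s[150:240,190:300],(330,270),interpolation=3),cv2.resize(s[260:340,320:410],(270,270),interpolation=3)]
o=np.zeros((270,680,3),np.uint8); d=np.hstack(d); o[:,:d.shape[1]]=d
cv2.imwrite("pics/c1.png",np.vstack([np.hstack(c),o]))
g=t.max(2)
mask=((g<60)*255).astype(np.uint8); mask[:185]=0;mask[243:]=0;mask[:,:180]=0;mask[:,264:]=0
n,l,st,ce=cv2.connectedComponentsWithStats(mask)
for i in range(1,n):
    if st[i,4]>40: print(st[i],ce[i].round(1),plane(m,*ce[i],0.03))
for p in [(171,180),(270,178),(272,246),(172,249)]: print("basket",p,plane(m,*p,.078))
print("bottle",plane(m,411,219,.148),plane(m,402,231,.0))
print("cup",plane(m,310,249,.061),"jar",plane(m,321,180,.086),"serum",plane(m,418,179,.1))
E
```

```text
[232 195  19  18 263] [240.6 203.4] [0.5437 0.228  0.03  ]
[200 197  12  12  97] [205.7 202.5] [0.5451 0.3141 0.03  ]
[194 224  18  17 236] [202.4 232.1] [0.4718 0.3192 0.03  ]
[236 227  13  13 135] [241.9 232.9] [0.471  0.2228 0.03  ]
basket (171, 180) [0.5898 0.3886 0.078 ]
basket (270, 178) [0.5966 0.1541 0.078 ]
basket (272, 246) [0.4362 0.1467 0.078 ]
basket (172, 249) [0.4268 0.3772 0.078 ]
bottle [ 0.4919 -0.153   0.148 ] [ 0.4829 -0.1734  0.    ]
cup [0.4314 0.0586 0.061 ] jar [0.5908 0.0345 0.086 ] serum [ 0.5917 -0.1866  0.1   ]
```

View pics/c1.png

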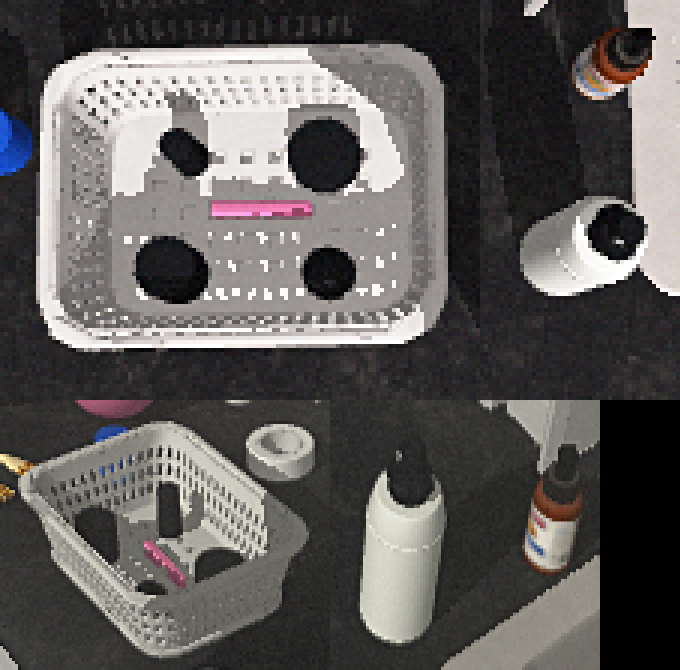

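Emit:
send_rows([
  {"dx":0.18,"dy":-0.18,"dz":0,"turn":0.1,"gripper":-0.4},
  {"dx":0.35,"dy":-0.35,"dz":0,"turn":0.2,"gripper":-0.4},
  {"dx":0.53,"dy":-0.53,"dz":0,"turn":0.3,"gripper":-0.4},
  {"dx":0.7,"dy":-0.75,"dz":0,"turn":0.4,"gripper":-0.4},
  {"dx":0.85,"dy":-0.9,"dz":0,"turn":0.415,"gripper":-0.4},
  {"dx":1.0,"dy":-1.0,"dz":0,"turn":0.415,"gripper":-0.4},
  {"dx":1.0,"dy":-1.0,"dz":0,"turn":0.415,"gripper":-0.4},
])

```text
t: 0.85
ee_pos: [0.3924, 0.4172, 0.2306]
orientation: [0.699, 0.716, -0.0, 0.002]
ft_force: [-0.3, 0.3, -0.4]
width: 0.0599
```

Emit:
send_rows([
  {"dx":0.2,"dy":-0.2,"dz":0,"turn":0,"gripper":-0.4},
  {"dx":0.4,"dy":-0.45,"dz":0,"turn":0,"gripper":-0.4},
  {"dx":0.43,"dy":-0.52,"dz":0,"turn":0,"gripper":-0.4},
  {"dx":0.43,"dy":-0.52,"dz":0,"turn":0,"gripper":-0.4},
  {"dx":0.43,"dy":-0.52,"dz":0,"turn":0,"gripper":-0.4},
])

```text
t: 1.35
ee_pos: [0.4785, 0.3127, 0.2304]
orientation: [0.699, 0.715, -0.0, 0.002]
ft_force: [-0.7, 0.3, 0.2]
width: 0.0597
```

Run:
```python
from h import *
print(arm.get_obs()["joints"].round(3))
m=arm.camera_model("wrist"); im=arm.grab_frame("wrist"); print(m)
cv2.imwrite("pics/w1.png",im)
g=im.max(2); mask=((g<60)*255).astype(np.uint8)
n,l,st,ce=cv2.connectedComponentsWithStats(mask)
for i in range(1,n):
    if st[i,4]>400: print(st[i],ce[i].round(1),plane(m,*ce[i],0.05),plane(m,*ce[i],0.004))
```

```text
[-0.693  0.335  0.067  1.804 -0.021  1.003  0.974]
{'fov_y': 64.56953050491305, 'cx': 275.3250494728616, 'cy': 209.92712581284863, 'xyz': array([0.41038406, 0.31343638, 0.37235067]), 'rotation': array([-0.09730508, -0.09672513,  0.70814297,  0.69261065])}
[    0    63   560   357 88639] [273.4 242.4] [0.5364 0.313  0.05  ] [0.5544 0.3129 0.004 ]
[ 266  161   34   39 1068] [282.2 180.2] [0.471  0.3203 0.05  ] [0.4796 0.3213 0.004 ]
[181 162  31  29 667] [195.8 175.8] [0.4684 0.2355 0.05  ] [0.4767 0.2244 0.004 ]
[268 230  17  32 462] [275.7 245.7] [0.54   0.3154 0.05  ] [0.5585 0.3157 0.004 ]
```

View pics/w1.png

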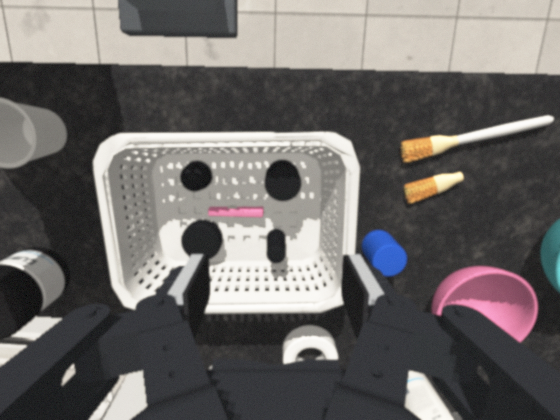

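Emit:
send_rows([
  {"dx":-0.03,"dy":0.03,"dz":-0.15,"turn":0,"gripper":-0.1},
  {"dx":-0.03,"dy":0.035,"dz":-0.35,"turn":0,"gripper":-0.1},
  {"dx":-0.03,"dy":0.035,"dz":-0.5,"turn":0,"gripper":-0.1},
  {"dx":-0.03,"dy":0.035,"dz":-0.55,"turn":0,"gripper":-0.1},
  {"dx":-0.03,"dy":0.035,"dz":-0.55,"turn":0,"gripper":-0.1},
  {"dx":-0.03,"dy":0.035,"dz":-0.55,"turn":0,"gripper":-0.1},
])

```text
t: 2.0
ee_pos: [0.472, 0.3224, 0.1216]
orientation: [0.698, 0.716, 0.001, 0.002]
ft_force: [0.1, -0.4, 0.2]
width: 0.0466
```

Run:
```python
from h import *
m=arm.camera_model("wrist"); im=arm.grab_frame("wrist"); o=arm.get_obs(); print(m["xyz"],o["ee_pos"])
cv2.imwrite("pics/w2.png",im)
for z in(.05,.03,.004):print([round(float(a),1) for a in proj(m,(.473,.32,z))])
print([round(float(a)) for a in proj(m,o["ee_pos"])])
```

```text
[0.40367306 0.32261156 0.26347345] [0.47237426 0.32236611 0.12202549]
[269.5, 222.3]
[270.0, 213.9]
[270.5, 204.7]
[272, 269]
```

View pics/w2.png

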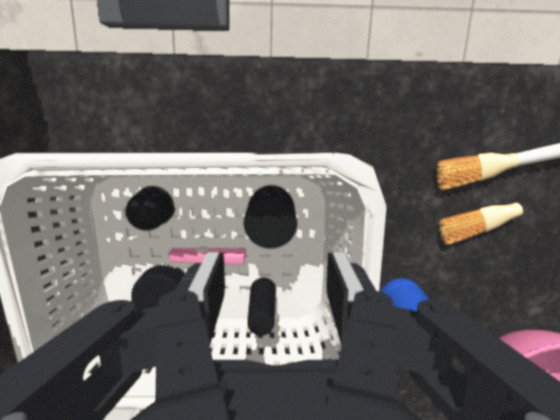

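Emit:
send_rows([
  {"dx":0.005,"dy":-0.01,"dz":-0.15,"turn":0,"gripper":-0.1},
  {"dx":0.005,"dy":-0.01,"dz":-0.3,"turn":0,"gripper":-0.1},
  {"dx":0.005,"dy":-0.01,"dz":-0.42,"turn":0,"gripper":-0.1},
  {"dx":0.005,"dy":-0.01,"dz":-0.5,"turn":0,"gripper":-0.1},
  {"dx":0.005,"dy":-0.01,"dz":-0.53,"turn":0,"gripper":-0.1},
  {"dx":0.005,"dy":-0.01,"dz":-0.53,"turn":0,"gripper":-0.1},
  {"dx":0.005,"dy":-0.01,"dz":-0.53,"turn":0,"gripper":-0.1},
])

```text
t: 2.75
ee_pos: [0.4741, 0.3204, 0.017]
orientation: [0.698, 0.716, 0.002, 0.002]
ft_force: [0.4, -2.0, 0.2]
width: 0.0467
```

Emit:
send_rows([
  {"gripper":0.3},
  {"gripper":1},
  {"gripper":1},
  {"gripper":1},
  {"gripper":1},
  {"gripper":1},
  {"gripper":1},
])

```text
invalid input at $.motion[0]: expected keys dx, dy, dz, turn, gripper
```

Emit:
send_rows([
  {"dx":0,"dy":0,"dz":0,"turn":0,"gripper":0.1},
  {"dx":0,"dy":0,"dz":0,"turn":0,"gripper":1},
  {"dx":0,"dy":0,"dz":0,"turn":0,"gripper":1},
  {"dx":0,"dy":0,"dz":0,"turn":0,"gripper":1},
  {"dx":0,"dy":0,"dz":0,"turn":0,"gripper":1},
  {"dx":0,"dy":0,"dz":0,"turn":0,"gripper":1},
])

```text
t: 3.35
ee_pos: [0.4751, 0.3214, 0.0186]
orientation: [0.698, 0.716, 0.003, 0.002]
ft_force: [0.1, -0.8, 5.9]
width: 0.0353
```

Emit:
send_rows([
  {"dx":0,"dy":0,"dz":0.1,"turn":0,"gripper":1},
  {"dx":0,"dy":0,"dz":0.25,"turn":0,"gripper":1},
  {"dx":0,"dy":0,"dz":0.5,"turn":0,"gripper":1},
  {"dx":0,"dy":0,"dz":0.75,"turn":0,"gripper":1},
  {"dx":0,"dy":0,"dz":0.95,"turn":0,"gripper":1},
  {"dx":0,"dy":0,"dz":1,"turn":0,"gripper":1},
  {"dx":0,"dy":0,"dz":1,"turn":0,"gripper":1},
  {"dx":0,"dy":0,"dz":1,"turn":0,"gripper":1},
])

```text
t: 4.15
ee_pos: [0.4743, 0.321, 0.2174]
orientation: [0.698, 0.716, 0.002, 0.002]
ft_force: [0.5, 0.2, -0.4]
width: 0.0358
```

Emit:
send_rows([
  {"dx":0,"dy":-0.1,"dz":0.05,"turn":0,"gripper":1},
  {"dx":0.02,"dy":-0.3,"dz":0.1,"turn":0,"gripper":1},
  {"dx":0.04,"dy":-0.5,"dz":0.15,"turn":0,"gripper":1},
  {"dx":0.06,"dy":-0.7,"dz":0.2,"turn":0,"gripper":1},
  {"dx":0.08,"dy":-0.9,"dz":0.2,"turn":0,"gripper":1},
  {"dx":0.08,"dy":-1,"dz":0.2,"turn":0,"gripper":1},
])

```text
t: 4.75
ee_pos: [0.4899, 0.1157, 0.2565]
orientation: [0.7, 0.714, 0.001, 0.002]
ft_force: [-0.5, 0.4, -0.1]
width: 0.0355
```

Emit:
send_rows([
  {"dx":0,"dy":-0.2,"dz":0,"turn":0,"gripper":1},
  {"dx":0.0,"dy":-0.4,"dz":0,"turn":0,"gripper":1},
  {"dx":0.02,"dy":-0.6,"dz":0,"turn":0,"gripper":1},
  {"dx":0.02,"dy":-0.8,"dz":0,"turn":0,"gripper":1},
  {"dx":0.03,"dy":-0.95,"dz":0,"turn":0,"gripper":1},
  {"dx":0.03,"dy":-1,"dz":0,"turn":0,"gripper":1},
])

```text
t: 5.35
ee_pos: [0.4942, -0.0889, 0.2553]
orientation: [0.702, 0.712, -0.001, 0.002]
ft_force: [0.4, -0.3, -0.6]
width: 0.0356
```

Emit:
send_rows([
  {"dx":0,"dy":-0.2,"dz":0,"turn":0,"gripper":1},
  {"dx":0.0,"dy":-0.35,"dz":0,"turn":0,"gripper":1},
  {"dx":0,"dy":-0.4,"dz":0,"turn":0,"gripper":1},
  {"dx":0,"dy":-0.4,"dz":0,"turn":0,"gripper":1},
  {"dx":0,"dy":-0.4,"dz":0,"turn":0,"gripper":1},
  {"dx":0,"dy":-0.4,"dz":0,"turn":0,"gripper":1},
])

```text
t: 5.95
ee_pos: [0.4944, -0.1669, 0.255]
orientation: [0.701, 0.713, -0.001, 0.001]
ft_force: [-1.0, 0.4, -0.5]
width: 0.0359
```

Run:
```python
from h import *
o=arm.get_obs(); print(o["ee_pos"],o["joints"].round(2),o["ft_force"])
for n in("wrist","scene","top"):
    m=arm.camera_model(n); im=arm.grab_frame(n); cv2.imwrite(f"pics/{n}3.png",im)
    if n=="wrist": print(m["xyz"],m["rotation"])
    print(n,[[round(float(a),1) for a in proj(m,p)] for p in ((.482,-.165,.148),(.482,-.165,.11),(.482,-.165,0),o["ee_pos"]-[0,0,.0146])])
w=cv2.imread("pics/wrist3.png")[70:400,100:460]
s=cv2.resize(cv2.imread("pics/scene3.png")[200:340,290:420],(390,420),interpolation=3)
c=np.zeros((420,750,3),np.uint8); c[:330,:360]=w; c[:,360:]=s; cv2.imwrite("pics/c3.png",c)
```

```text
[ 0.49435009 -0.16686435  0.2549821 ] [-0.06  0.22  0.37  1.91 -0.09  1.02  1.94] [-0.95539672  0.38219042 -0.50380349]
[ 0.42641852 -0.16596206  0.39707121] [-0.09660273 -0.09637773  0.70624744  0.69468972]
wrist [[276.2, 191.9], [276.2, 182.4], [276.2, 164.9], [272.2, 255.1]]
scene [[343.8, 274.0], [342.0, 287.7], [337.4, 323.4], [354.7, 235.0]]
top [[416.8, 223.6], [411.6, 225.8], [398.6, 231.3], [432.3, 211.0]]
```

View pics/c3.png

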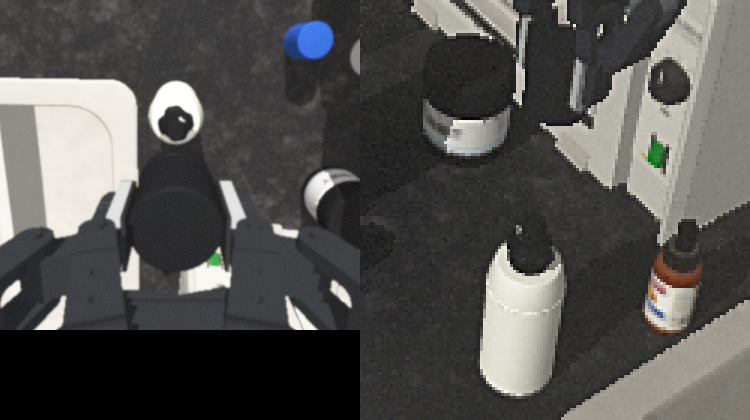

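Run:
```python
from h import *
from scipy.optimize import least_squares
o=arm.get_obs(); M={n:arm.camera_model(n) for n in("wrist","scene","top")}
roi={"wrist":(145,225,240,310),"scene":(265,340,325,362),"top":(205,245,386,414)}
prof=[(0,.024),(.002,.025),(.092,.025),(.096,.0247),(.11,.021)]
a=np.linspace(0,2*np.pi,72)
def box(m,x,y):
    P=np.array([proj(m,(x+r*np.cos(t),y+r*np.sin(t),z)) for z,r in prof for t in a]); return np.r_[P.min(0),P.max(0)]
obs={}
for n,(r0,r1,c0,c1) in roi.items():
    im=cv2.imread(f"pics/{n}3.png")[r0:r1,c0:c1]
    k=((im.min(2)>90)*255).astype(np.uint8)
    N,l,st,ce=cv2.connectedComponentsWithStats(k); i=1+st[1:,4].argmax(); s=st[i]
    obs[n]=np.array([c0+s[0]-.5,r0+s[1]-.5,c0+s[0]+s[2]-.5,r0+s[1]+s[3]-.5]); print(n,obs[n],s[4])
for ns in (["wrist"],["scene"],["wrist","scene"]):
    r=least_squares(lambda p:np.concatenate([box(M[n],*p)-obs[n] for n in ns]),[.485,-.165]); print(ns,r.x.round(4),r.fun.round(1))
m=M["wrist"]
for d in(.0314,-.0146): print("cap at tcp",d,[round(float(v),1) for v in proj(m,o["ee_pos"]+[0,0,d])])
# cap outline predicted vs seen
for dx in(-.004,0,.004):
    c=o["ee_pos"]+[dx,0,0]
    P=np.array([proj(m,c+[.0185*np.cos(t),.0185*np.sin(t),.0314]) for t in a]); Q=np.array([proj(m,c+[.0185*np.cos(t),.0185*np.sin(t),-.0146]) for t in a])
    print(dx,"top",P.min(0).round(),P.max(0).round(),"rim",Q.min(0).round(),Q.max(0).round())
w=cv2.imread("pics/wrist3.png")[200:360,200:350]
cv2.imwrite("pics/c4.png",cv2.resize(np.clip(w.astype(float)*3,0,255).astype(np.uint8),(600,640-40),interpolation=3)) if 0 else cv2.imwrite("pics/c4.png",cv2.resize(np.clip(w.astype(float)*3,0,255).astype(np.uint8),(562,600),interpolation=3))
```

```text
wrist [246.5 149.5 303.5 214.5] 1936
scene [329.5 280.5 358.5 331.5] 1063
top [389.5 213.5 413.5 238.5] 403
['wrist'] [ 0.4899 -0.1668] [ 1.8  0.8 -1.8 -0.8]
['scene'] [ 0.4895 -0.1688] [-0.2 -1.5  0.2  1.3]
['wrist', 'scene'] [ 0.4899 -0.1671] [ 1.4  0.8 -2.1 -0.8 -0.5 -2.1 -0.3  0.7]
cap at tcp 0.0314 [270.7, 304.2]
cap at tcp -0.0146 [272.2, 255.1]
-0.004 top [221. 249.] [320. 337.] rim [236. 213.] [309. 281.]
0 top [221. 259.] [320. 346.] rim [236. 220.] [309. 288.]
0.004 top [222. 269.] [319. 355.] rim [236. 228.] [308. 295.]
```

View pics/c4.png

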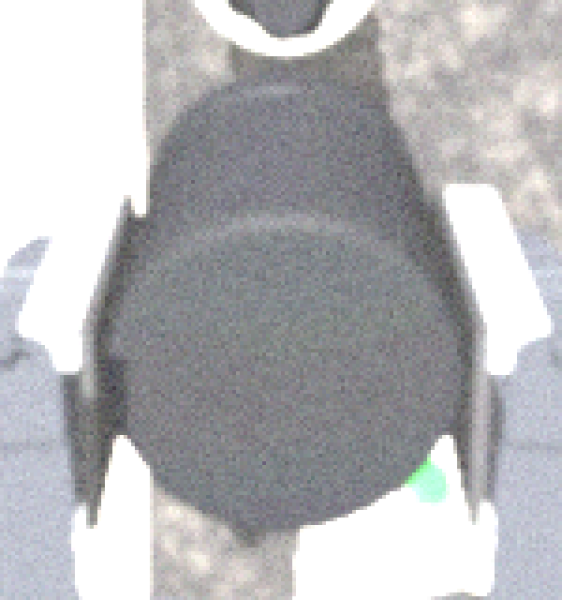

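Emit:
send_rows([
  {"dx":-0.01,"dy":-0.005,"dz":-0.1,"turn":0,"gripper":1},
  {"dx":-0.02,"dy":-0.01,"dz":-0.25,"turn":0,"gripper":1},
  {"dx":-0.02,"dy":-0.01,"dz":-0.35,"turn":0,"gripper":1},
  {"dx":-0.02,"dy":-0.01,"dz":-0.4,"turn":0,"gripper":1},
  {"dx":-0.02,"dy":-0.01,"dz":-0.4,"turn":0,"gripper":1},
  {"dx":-0.02,"dy":-0.01,"dz":-0.4,"turn":0,"gripper":1},
])

```text
t: 6.7
ee_pos: [0.4911, -0.1696, 0.176]
orientation: [0.701, 0.713, -0.0, 0.002]
ft_force: [-0.1, -0.2, 0.1]
width: 0.0358
```

Run:
```python
from h import *
o=arm.get_obs(); print(o["ee_pos"],o["ft_force"])
C=[]
for n,(r0,c0) in {"scene":(210,280),"top":(170,360)}.items():
    im=arm.grab_frame(n); cv2.imwrite(f"pics/{n}5.png",im); C.append(cv2.resize(im[r0:r0+130,c0:c0+100],(400,520),interpolation=3))
cv2.imwrite("pics/c5.png",np.clip(np.hstack(C).astype(float)*1.7,0,255).astype(np.uint8))
```

```text
[ 0.49108516 -0.16958884  0.17602335] [-0.08777542 -0.24733963  0.07987856]
```

View pics/c5.png

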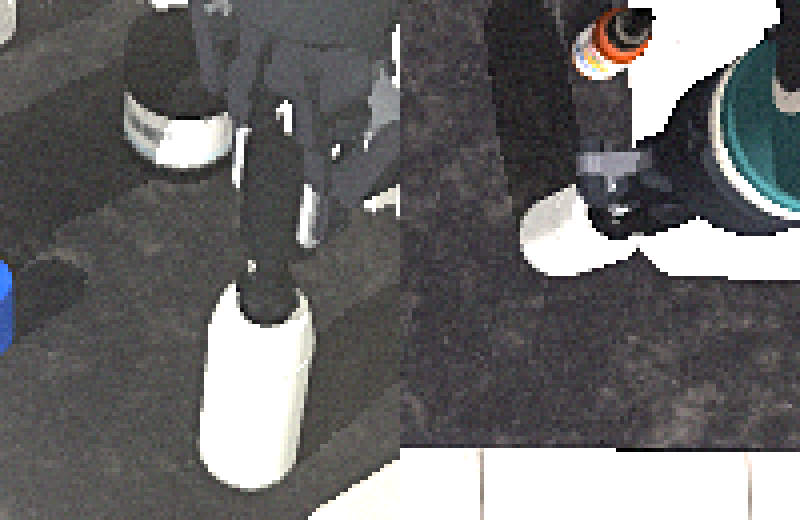

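Emit:
send_rows([
  {"dx":0,"dy":0.003,"dz":-0.04,"turn":0,"gripper":1},
  {"dx":0,"dy":0.003,"dz":-0.08,"turn":0,"gripper":1},
  {"dx":0,"dy":0.003,"dz":-0.11,"turn":0,"gripper":1},
  {"dx":0,"dy":0.003,"dz":-0.13,"turn":0,"gripper":1},
  {"dx":0,"dy":0.003,"dz":-0.14,"turn":0,"gripper":1},
  {"dx":0,"dy":0.003,"dz":-0.14,"turn":0,"gripper":1},
])

```text
t: 7.4
ee_pos: [0.4911, -0.1692, 0.148]
orientation: [0.701, 0.713, -0.0, 0.002]
ft_force: [1.1, -0.1, -0.3]
width: 0.0359
```

Emit:
send_rows([
  {"dx":0,"dy":0,"dz":-0.015,"turn":0,"gripper":1},
  {"dx":0,"dy":0,"dz":-0.03,"turn":0,"gripper":1},
  {"dx":0,"dy":0,"dz":-0.035,"turn":0,"gripper":1},
  {"dx":0,"dy":0,"dz":-0.035,"turn":0,"gripper":1},
])

```text
t: 7.8
ee_pos: [0.491, -0.1691, 0.1408]
orientation: [0.701, 0.713, -0.0, 0.002]
ft_force: [0.0, -0.1, -0.2]
width: 0.0357
```

Emit:
send_rows([
  {"dx":0,"dy":0,"dz":-0.01,"turn":0,"gripper":1},
  {"dx":0,"dy":0,"dz":-0.02,"turn":0,"gripper":1},
  {"dx":0,"dy":0,"dz":-0.02,"turn":0,"gripper":1},
])

```text
t: 8.1
ee_pos: [0.4909, -0.1689, 0.1367]
orientation: [0.701, 0.713, -0.0, 0.002]
ft_force: [-0.2, 0.2, 0.5]
width: 0.0357
```

Emit:
send_rows([
  {"dx":0,"dy":0,"dz":-0.01,"turn":0,"gripper":1},
  {"dx":0,"dy":0,"dz":-0.015,"turn":0,"gripper":1},
  {"dx":0,"dy":0,"dz":-0.015,"turn":0,"gripper":1},
])

```text
t: 8.4
ee_pos: [0.4918, -0.169, 0.1347]
orientation: [0.701, 0.713, 0.0, 0.002]
ft_force: [-2.1, 2.0, 7.4]
width: 0.0353
```

Emit:
send_rows([
  {"dx":0,"dy":0,"dz":-0.015,"turn":0,"gripper":1},
  {"dx":0,"dy":0,"dz":-0.025,"turn":0,"gripper":1},
  {"dx":0,"dy":0,"dz":-0.03,"turn":0,"gripper":1},
  {"dx":0,"dy":0,"dz":-0.03,"turn":0,"gripper":1},
])

```text
t: 8.8
ee_pos: [0.4912, -0.1689, 0.1281]
orientation: [0.701, 0.713, 0.0, 0.002]
ft_force: [-0.8, 0.1, -2.3]
width: 0.0357
```

Emit:
send_rows([
  {"dx":0,"dy":0,"dz":-0.01,"turn":0,"gripper":1},
  {"dx":0,"dy":0,"dz":-0.02,"turn":0,"gripper":1},
  {"dx":0,"dy":0,"dz":-0.03,"turn":0,"gripper":1},
  {"dx":0,"dy":0,"dz":-0.03,"turn":0,"gripper":1},
])

```text
t: 9.2
ee_pos: [0.4926, -0.1685, 0.1246]
orientation: [0.701, 0.713, 0.001, 0.002]
ft_force: [-4.7, 4.1, 20.7]
width: 0.0352
```

Emit:
send_rows([
  {"dx":-0.005,"dy":0,"dz":-0.02,"turn":0,"gripper":1},
  {"dx":-0.005,"dy":0,"dz":-0.022,"turn":0,"gripper":1},
  {"dx":-0.005,"dy":0,"dz":-0.022,"turn":0,"gripper":1},
  {"dx":-0.005,"dy":0,"dz":-0.022,"turn":0,"gripper":1},
  {"dx":-0.005,"dy":0,"dz":-0.022,"turn":0,"gripper":1},
  {"dx":-0.005,"dy":0,"dz":-0.022,"turn":0,"gripper":1},
  {"dx":-0.005,"dy":0,"dz":-0.022,"turn":0,"gripper":1},
  {"dx":-0.005,"dy":0,"dz":-0.022,"turn":0,"gripper":1},
  {"dx":-0.005,"dy":0,"dz":-0.022,"turn":0,"gripper":1},
  {"dx":-0.005,"dy":0,"dz":-0.022,"turn":0,"gripper":1},
  {"dx":-0.005,"dy":0,"dz":-0.022,"turn":0,"gripper":1},
  {"dx":-0.005,"dy":0,"dz":-0.022,"turn":0,"gripper":1},
  {"dx":-0.005,"dy":0,"dz":-0.022,"turn":0,"gripper":1},
  {"dx":-0.005,"dy":0,"dz":-0.022,"turn":0,"gripper":1},
])

```text
t: 10.6
ee_pos: [0.4935, -0.1685, 0.1245]
orientation: [0.701, 0.713, 0.003, 0.003]
ft_force: [-8.0, 3.7, 35.9]
width: 0.0354
```

Emit:
send_rows([
  {"dx":-0.01,"dy":0,"dz":0.0,"turn":0,"gripper":1},
  {"dx":-0.01,"dy":0,"dz":0.01,"turn":0,"gripper":1},
  {"dx":-0.01,"dy":0,"dz":0.03,"turn":0,"gripper":1},
  {"dx":-0.01,"dy":0,"dz":0.06,"turn":0,"gripper":1},
  {"dx":-0.01,"dy":0,"dz":0.1,"turn":0,"gripper":1},
  {"dx":-0.01,"dy":0,"dz":0.14,"turn":0,"gripper":1},
  {"dx":-0.01,"dy":0,"dz":0.18,"turn":0,"gripper":1},
  {"dx":-0.01,"dy":0,"dz":0.22,"turn":0,"gripper":1},
  {"dx":-0.01,"dy":0,"dz":0.27,"turn":0,"gripper":1},
  {"dx":-0.01,"dy":0,"dz":0.32,"turn":0,"gripper":1},
  {"dx":-0.01,"dy":0,"dz":0.36,"turn":0,"gripper":1},
  {"dx":-0.01,"dy":0,"dz":0.38,"turn":0,"gripper":1},
  {"dx":-0.01,"dy":0,"dz":0.39,"turn":0,"gripper":1},
  {"dx":-0.01,"dy":0,"dz":0.4,"turn":0,"gripper":1},
  {"dx":-0.01,"dy":0,"dz":0.4,"turn":0,"gripper":1},
  {"dx":-0.01,"dy":0,"dz":0.4,"turn":0,"gripper":1},
  {"dx":-0.01,"dy":0,"dz":0.4,"turn":0,"gripper":1},
  {"dx":-0.01,"dy":0,"dz":0.4,"turn":0,"gripper":1},
])

```text
t: 12.4
ee_pos: [0.4913, -0.1684, 0.2042]
orientation: [0.701, 0.713, 0.003, 0.003]
ft_force: [0.2, 0.1, -2.4]
width: 0.0359
```

Run:
```python
from h import *
o=arm.get_obs(); print(o["ee_pos"],o["ft_force"],abs(o["joint_velocities"]).max())
im=arm.grab_frame("scene"); t=arm.grab_frame("top")
cv2.imwrite("pics/c6.png",np.hstack([cv2.resize(im[170:340,190:420],(460,340)),cv2.resize(t[150:320,270:440],(340,340))]))
```

```text
[ 0.49132856 -0.16843345  0.20420459] [ 0.1952764   0.07792581 -2.42046249] 0.002474400813509085
```

View pics/c6.png

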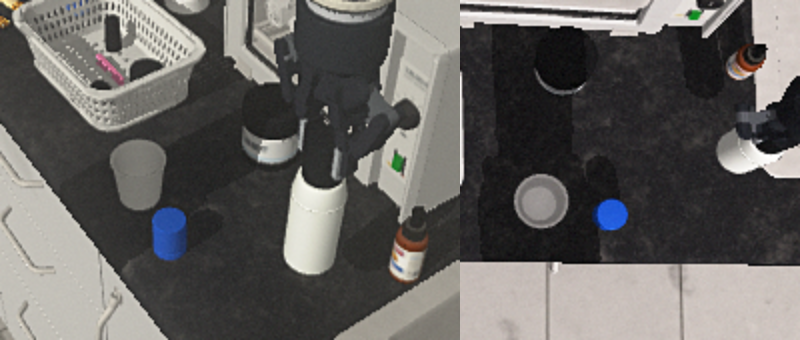

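```bash
python3 -c "
from station import arm
o=arm.get_obs();print(o['t'],o['ft_force'],o['width']);print(arm.finish_job())"
```

```text
12.5 [-0.67460981  0.27486247 -1.57150637] 0.03598557226173917
the job is handed in; nothing more can be done
None
```

The overcap is on the bottle, and I handed the job in with the bottle hanging upright by its cap about 8 cm above the worktop, at t = 12.5 s.

- **Cap:** I took the overcap from the basket quarter nearest the robot on its left side; the other three caps and the clip stayed in the basket.
- **Click:** The cap met the lugs at about 7 N. The force then fell to −2 N as it snapped over, and it stopped hard where I expected the ledge.
- **Press:** I held the press for about 1.4 s, and the wrist force read 36 N at its end. About 9 N of side force built up with it, and the cap did not move further.
- **Lift:** In the last pictures the bottle hangs upright. The arm was nearly still, with joint speeds of about 0.002 rad/s. The wrist force read −2.4 N after the lift and −1.6 N just before handing in; either is about the weight of the bottle and cap, allowing for reading noise of up to about 1 N.
- **Surroundings:** The cup, jar and dropper bottle looked unmoved.

No check failed. The one disagreement was about 2 mm sideways between the cameras on the bottle's position. I resolved it by comparing the cap and the bottle in the same wrist picture.

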